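# Sort the covers and close the terminal box

## Robot

A 6-joint arm with a two-finger parallel gripper is mounted at the origin on the work surface. World frame = base frame: x ahead of the robot, y to its left, z up, the work surface at z = 0. Lengths are in mm, angles in rad, forces in N, time in s.
With the tool pointing down it reaches from about 350 to 775 mm from the base axis. Payload 7.3 kg.
Tool frame: the origin (TCP) lies midway between the tips of the shut fingers; the grasp point (between the pads) lies 19 mm behind it; z points along the fingers, y is the line along which they close (so a half turn about z gives the same grasp; the last joint's range is limited). The gripper opens to 92 mm and grips with 3 to 60 N. Pads are 19 mm wide; open, the fingers measure 130 mm over their backs; the gripper's body (75 mm by 190 mm) begins 47 mm behind the grasp point.
Start: joints at [-1.487, 0.342, 1.524, -0, 1.275, -0.146], TCP at [119.607, -511.213, 226.741] pointing down, gripper open.
Joint ranges: [-2.53, 2.53], [-0.77, 2.02], [0.04, 2.7], [-1, 4.14], [0.28, 2.66], [-3.11, 3.11]. Speed limits (rad/s): [2.57, 2.57, 3.14, 3.14, 3.14, 3.14].

## Interface

Orientations are given as a 3x3 rotation matrix whose columns are the frame's x, y, z axes.
In Python, from rig import move_ptp, move_straight, set_joints, gripper_open, grasp, wait, solve_ik, get_obs, capture, camera_model, Unreachable, sign_off gives the robot as it stands. Calls block until the motion is done:
- move_ptp(position, orientation): joint-space move of the TCP to a pose.
- move_straight(position, rate=150, ori=None): straight line of the TCP; ori=None keeps the orientation; rate is the mean speed in mm/s.
- set_joints(angles): joint-space move.
- gripper_open() and grasp(newtons=None): open the fingers fully, or close them until they stop; newtons is the grip in N (None keeps the last).
- wait(seconds).
- solve_ik(position, orientation): joint angles nearest the present ones, or None.
- get_obs(): the state.
- capture(name): name is "scene" or "top" or "wrist"; returns the picture (400x640x3 uint8, red, green, blue); there is no depth.
- camera_model(name): a dict with "fx", "fy", "cx", "cy" (pixels), "k1" (the pictures are not rectified: a ray, as slopes to the right and down, at radius r is drawn at 1 + k1 r^2 times it, then the intrinsics apply), "cam_to_world" (4x4, takes a point from camera to world coordinates); the wrist camera has in their place "mount" (4x4, takes a point from camera to tool coordinates, whose origin is the TCP and whose axes are the flange's). Camera axes: x right, y up, looking along -z (the intrinsics and any distortion apply to the point x, -y, -z); pixel columns grow to the right and rows downward; lengths in mm; the calibration is good to about 2 mm. A picture is of the moment at which its call begins: read the wrist's pose just before it. camera_model takes no time and is no camera call.
A pose or a line that the arm cannot do raises Unreachable and nothing moves.
- sign_off(): hands the job in; it is judged then, once.
The state is a dict: "t": time; "q": joint angles; "joint_vel": joint speeds; "joint_efforts": joint torques, N m; "tcp_pos": TCP position; "eef_rot": TCP orientation; "ft_force": force on the tool from outside, world axes, zero at the start; "wrist_torque": the same for the moment, N m; "opening": finger opening in mm; "grip_force": force on a finger pad.
Only numpy, scipy, OpenCV 4.12 (cv2) and the standard library are available. Lean on these libraries where they do the work, as an engineer would, in place of code of your own. Each camera call takes 0.05 s, during which the arm holds its last target. There are 200 camera calls.

## Task

Of the three aluminium covers on the bench, put the two bad ones (one too short, one with a corner missing) in the black scrap tray. Then tilt one end of the sound cover in under the terminal box's overhanging lip, rotate it down flat into its pocket and let go of it, and finally slide the box's bolt fully home over the cover. Leave everything else on the bench where it is.

Things in the scene. Friction and masses are not known exactly. Their poses are not given: they have to be found in the camera images.
- tbox: grey terminal box fixed to the bench, open on top, 94 wide (y), 52 tall, 182 long over all with the bolt bed. Origin on the bench under the centre of its pocket; local x runs from the lip (-x end, nearer the robot) to the bolt (+x end), z up. A seat 36 above the bench runs round the pocket (25 deep at the lip end, local x -55 to -30; 8 deep at the bolt end; 6 at the sides). Side rims and bolt-end rim stand 9 above the seat. Sizes in mm.
- pocket (a point): centre of the pocket, at seat height (36 above the bench); axes as the box. The pocket is 110 long (local x -55 to +55) and 78 wide (y -39 to +39). The sound cover (105 x 72 x 5) lies flat on the seat here. Sizes in mm.
- lip_edge (a point): middle of the lower edge of the overhanging lip at the -x end of the pocket; axes as the box. The lip is 5 thick, spans the full width and overhangs the pocket by 13 (from local x -55 to -42); its underside is 11 above the seat. A cover end goes in under it tilted about 15 to 22 degrees with that end low, and the cover is then rotated down flat; it cannot go in flat because of the bolt-end rim. Sizes in mm.
- bolt (a joint): steel sliding bolt on the +x end of the box, m: 0 drawn back, clear of the pocket; grows as it slides along the box's local -x over the cover's edge; 0.022 fully home. Starts nearly drawn back. Its underside passes 1.5 mm above the seated cover through a notch in the rim. Slides with about 2 N of friction and stays where left.
- bolt_grip (a point): on the axis of the bolt's upright thumb post, 8 below its top and 18 above its foot; post 16 (local x) x 12 (local y) x 26 tall, from 50.5 to 76.5 above the bench; moves with the bolt. The guides beside the bolt stand 48 above the bench. Axes as the box. Sizes in mm.
- cover_sound: the sound cover: pale plain aluminium plate, complete rectangle 105 x 72 x 5; either end may go under the lip; a grip rib 40 long (along x), 12 thick (along y) and 25 tall stands on the middle of its top, so the rib's top is 30 above the underside; 0.07 to 0.18 kg. Origin: centre of the underside, under the rib; x along the length, y across, z up. Sizes in mm.
- end_a (a point): middle of the lower edge of the sound cover's -x end (52.5 from its origin). Sizes in mm.
- end_b (a point): middle of the lower edge of the sound cover's +x end (52.5 from its origin). Sizes in mm.
- cover_short: a reject, too short: same aluminium plate but only 75 long (72 wide, 5 thick: nearly square); a grip rib 40 long (along x), 12 thick (along y) and 25 tall stands on the middle of its top, so the rib's top is 30 above the underside; 0.07 to 0.18 kg. Origin: centre of the underside, under the rib; x along the length, y across, z up. Sizes in mm.
- cover_chipped: a reject with a corner missing: same aluminium plate 105 x 72 x 5, but the corner at +x +y is gone (35 along x, 30 along y); a grip rib 40 long (along x), 12 thick (along y) and 25 tall stands on the middle of its top, so the rib's top is 30 above the underside; 0.07 to 0.18 kg. Origin: centre of the underside, under the rib; x along the length, y across, z up. Sizes in mm.
- scrap_bin: black open scrap tray fixed to the bench, 240 (x) x 190 (y) x 50 tall, walls 4 thick, floor 4 thick. Origin: centre of the underside. Sizes in mm.
- spray_can: bystander: yellow spray can, standing, 60 across, 180 tall (mm).
- tape_roll: bystander: blue roll of tape lying flat, 80 across, 24 tall (mm).
- screwdriver: bystander: screwdriver, 170 long (mm).
- wrench: bystander: steel wrench, 180 long (mm).
- jar: bystander: glass jar, 56 across, 70 tall (mm).
- carton: bystander: small cardboard carton 90 x 70 x 50 (mm).
- coupling: bystander: small brass conduit coupling standing upright, 26 across, 24 tall (mm).
There are look-alikes about, which are no part of the job. What is shaped like the cover_short but orange or turquoise is not meant.

How it is judged:
By the outcome, as a careful person would: the job done as asked, in the order asked, and still so for the second after the job is handed in, with the robot touching nothing.
It also fails if it takes over 72 s, if anything falls off the work surface, if the arm or the gripper's body presses on something with over 40 N, if the wrist force passes 120 N, or if a joint passes its speed limit or range.

## Working session

There is one attempt and no reset: what is moved stays moved. The work goes in short steps, each a Python script; the robot and the scene stay as the last script left them, time stands still between calls to the robot, and variables do not carry over. Pictures are saved under pics/ and viewed, at most 11 in all, crops included, and the job is handed in when it is done.

```bash
mkdir -p pics; ls; python3 - <<'E'
from rig import *
import cv2
for n in("top","scene"):
    im=capture(n); cv2.imwrite(f"pics/{n}0.png",im[:,:,::-1])
    m=camera_model(n); print(n,m)
print(camera_model("wrist"))
E
```

```text
pics
top {'fx': 456.5239970672945, 'fy': 456.5239970672945, 'cx': 318.21443140842115, 'cy': 199.42041628595766, 'k1': 0.021799699229026512, 'cam_to_world': array([[-2.81982796e-02,  9.96059713e-01, -8.40827330e-02,
         4.68613759e+02],
       [-9.99578906e-01, -2.86737693e-02, -4.45253017e-03,
         7.02992235e+01],
       [-6.84595480e-03,  8.39217726e-02,  9.96448829e-01,
         1.44417021e+03],
       [ 0.00000000e+00,  0.00000000e+00,  0.00000000e+00,
         1.00000000e+00]])}
scene {'fx': 373.14412067673294, 'fy': 373.14412067673294, 'cx': 320.29931919105564, 'cy': 200.4908957919249, 'k1': -0.059631436456786424, 'cam_to_world': array([[ 1.70996943e-01, -7.27170690e-01,  6.64817895e-01,
         1.20015433e+03],
       [ 9.85181333e-01,  1.17059712e-01, -1.25358545e-01,
        -6.74776535e+00],
       [ 1.33336687e-02,  6.76402108e-01,  7.36411842e-01,
         7.44730397e+02],
       [ 0.00000000e+00,  0.00000000e+00,  0.00000000e+00,
         1.00000000e+00]])}
{'fx': 322.183138475626, 'fy': 322.183138475626, 'cx': 319.3430516179713, 'cy': 201.23630304230727, 'k1': 0.009193284626059844, 'mount': array([[-1.04345650e-04,  9.65721754e-01,  2.59579436e-01,
         6.94921669e+01],
       [ 9.99999759e-01,  2.79067749e-04, -6.36245201e-04,
        -1.04699592e+00],
       [-6.86876080e-04,  2.59579307e-01, -9.65721550e-01,
        -1.58180073e+02],
       [ 0.00000000e+00,  0.00000000e+00,  0.00000000e+00,
         1.00000000e+00]])}
```

View pics/top0.png

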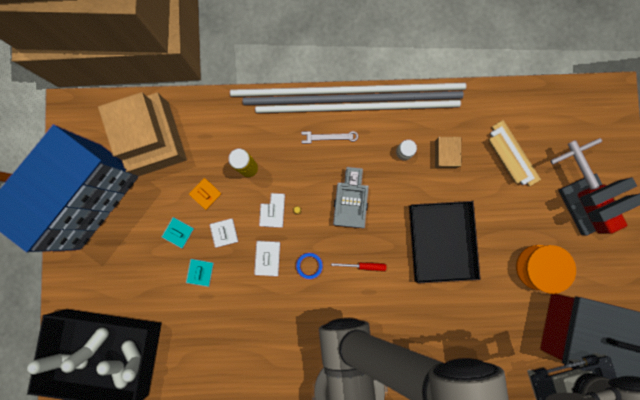

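View pics/scene0.png

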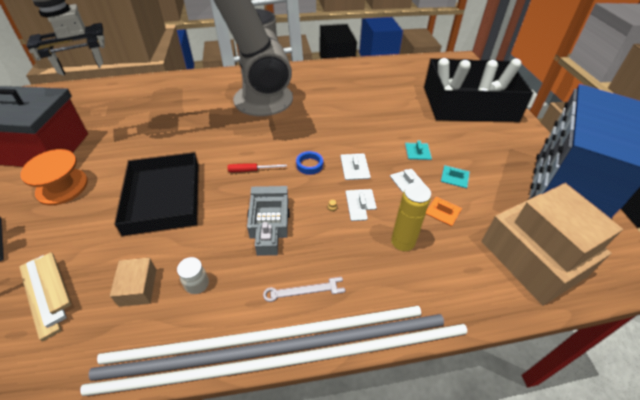

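Top view: the chipped cover is at (272,210), the short one at (223,233) and the sound one at (267,258). The box is at (351,203) with its bolt at the top, and the scrap tray is at (444,242). Next I'll take close wrist views.

```bash
cat > h.py <<'E'
from rig import *
import numpy as np, cv2
def down(yaw):  # tool x at world angle yaw, z down
    c,s=np.cos(yaw),np.sin(yaw); return np.array([[c,s,0],[s,-c,0],[0,0,-1.]])
def cam(name):
    m=camera_model(name)
    if name=="wrist":
        o=get_obs(); T=np.eye(4); T[:3,:3]=o["eef_rot"]; T[:3,3]=o["tcp_pos"]; m["c2w"]=T@m["mount"]
    else: m["c2w"]=m["cam_to_world"]
    return m
def shot(name,fn):
    m=cam(name); im=capture(name)[:,:,::-1].copy(); cv2.imwrite(f"pics/{fn}.png",im); np.save(f"pics/{fn}.npy",m,allow_pickle=True); return im,m
def load(fn): return cv2.imread(f"pics/{fn}.png"),np.load(f"pics/{fn}.npy",allow_pickle=True).item()
def px2w(m,p,z):
    p=np.atleast_2d(p).astype(float); K=np.array([[m["fx"],0,m["cx"]],[0,m["fy"],m["cy"]],[0,0,1]])
    u=cv2.undistortPoints(p[:,None],K,np.array([m["k1"],0,0,0.]))[:,0]
    d=np.c_[u[:,0],-u[:,1],-np.ones(len(u))]@m["c2w"][:3,:3].T; o=m["c2w"][:3,3]
    return o+d*((z-o[2])/d[:,2])[:,None]
E
python3 - <<'E'
from h import *
print(get_obs()["eef_rot"].round(2).tolist(),get_obs()["t"])
for fn,p in(("wbox",[570,-30,200]),("wcov",[500,275,200])):
    move_ptp(p,down(0)); im,m=shot("wrist",fn); print(get_obs()["t"],get_obs()["q"].round(2))
E
```

```text
[[0.97, 0.23, -0.0], [0.23, -0.97, 0.0], [0.0, -0.0, -1.0]] 0.1
2.5 [-0.19  0.45  1.44 -0.    1.26  1.38]
3.7417 [ 0.37  0.45  1.44 -0.    1.26  1.94]
```

View pics/wbox.png

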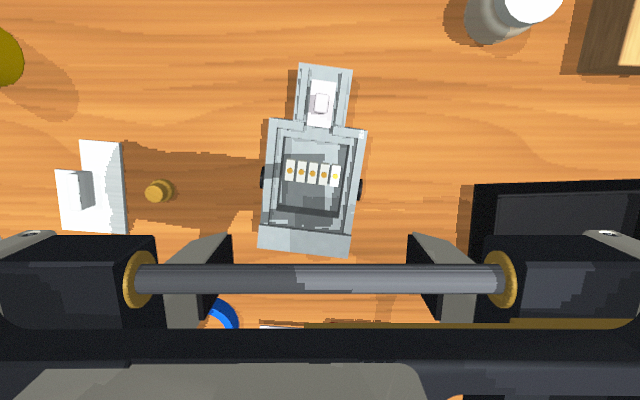

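View pics/wcov.png

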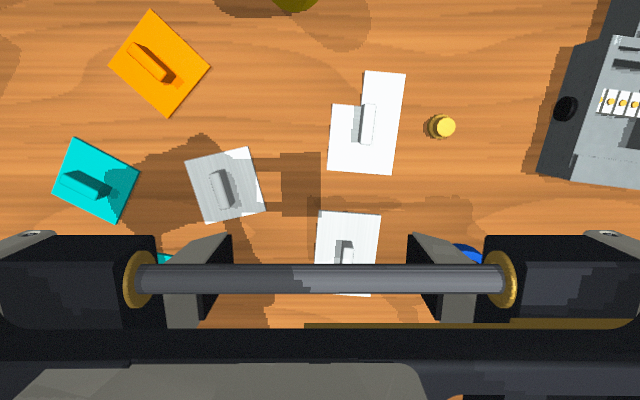

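wbox shows the box clearly: lip-end corners at (257,248) and (349,258), rim-end corners at (270,118) and (367,131), and the bolt post at (321,103). wcov shows the chipped cover at (366,122) with its notch top-left, and the short one at (225,186). The sound one at (347,255) is partly hidden by the gripper. I'll get cover poses by mask and zoom in on the box.

```bash
cat >> h.py <<'E'
def plate(im,m,seed,z=5.,smax=45,vmin=110):
    hsv=cv2.cvtColor(im,cv2.COLOR_BGR2HSV); k=((hsv[:,:,1]<smax)&(hsv[:,:,2]>vmin)).astype(np.uint8)
    k=cv2.morphologyEx(k,cv2.MORPH_OPEN,np.ones((3,3)))
    _,L=cv2.connectedComponents(k); k=(L==L[seed[1],seed[0]]).astype(np.uint8)
    c=max(cv2.findContours(k,cv2.RETR_EXTERNAL,cv2.CHAIN_APPROX_NONE)[0],key=cv2.contourArea)[:,0]
    w=px2w(m,c,z)[:,:2].astype(np.float32); (ctr,(a,b),ang)=cv2.minAreaRect(w)
    if a<b: a,b,ang=b,a,ang+90   # ang = direction of long side, deg
    return np.array(ctr),(a,b),((ang+90)%180)-90,cv2.contourArea(w)
E
python3 - <<'E'
from h import *
im,m=load("wcov")
for s in((340,150),(205,190),(360,220)): print(plate(im,m,s,smax=70))
b,_=load("wbox"); cv2.imwrite("pics/c1.png",cv2.resize(b[55:265,240:385],None,fx=2.85,fy=2.85,interpolation=cv2.INTER_CUBIC))
move_ptp([420,230,200],down(np.pi)) if solve_ik([420,230,200],down(np.pi)) is not None else print("no flip")
shot("wrist","wsnd"); print(get_obs()["t"])
E
```

```text
(array([560.77355957, 226.89355469]), (105.8093490600586, 72.74711608886719), -4.7926483154296875, 6339.0154521611985)
(array([492.7729187 , 379.72055054]), (75.80488586425781, 73.38856506347656), 12.881388664245605, 5387.351753056981)
(array([429.10095215, 243.01353455]), (72.82734680175781, 67.11376953125), 85.3332290649414, 4392.309384600958)
6.4667
```

View pics/c1.png

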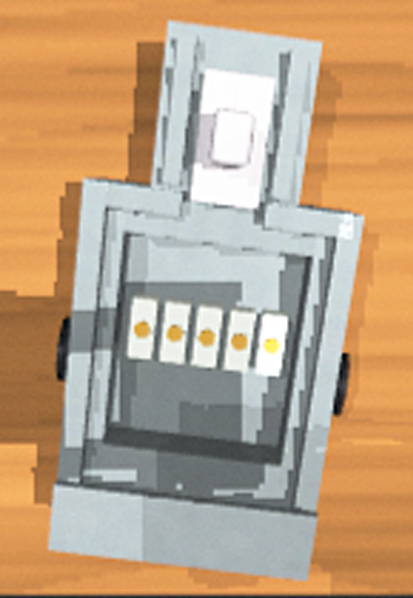

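View pics/wsnd.png

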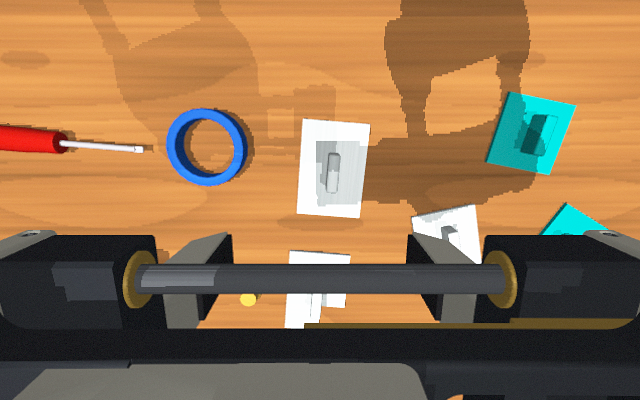

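c1 shows the lip top corners at (49,549) and (306,579), the lip edge from (57,485) to (317,514), the rim outer corners at (84,178) and (364,213), and the post top at about (234,136). wsnd shows the whole sound cover at (335,168). Now I'll compute poses and then scrap the short cover.

```bash
cat >> h.py <<'E'
def ptp(p,yaw):
    """nearest of the two equivalent grasp yaws"""
    q0=get_obs()["q"]; c=[(abs(q-q0).max(),y) for y in(yaw,yaw+np.pi) if (q:=solve_ik(p,down(y))) is not None]
    y=min(c)[1]; move_ptp(p,down(y)); return y
def pick(xy,yaw,z=9,h=150,N=40):
    ptp([*xy,h],yaw); gripper_open(); move_straight([*xy,z],rate=200); grasp(N); o=get_obs()
    print("grip",o["opening"],o["grip_force"],o["t"]); move_straight([*xy,h],rate=250)
def drop(xy,yaw,z,h=150):
    ptp([*xy,h],yaw); move_straight([*xy,z],rate=200); print("F",get_obs()["ft_force"].round(1)); gripper_open()
    move_straight([*xy,h],rate=300); print("t",get_obs()["t"])
E
python3 - <<'E'
from h import *
im,m=load("wsnd"); print("sound",plate(im,m,(310,200),smax=70))
_,m=load("wbox"); f=lambda p,z: px2w(m,np.array(p)/2.85+[240-.3,55-.3],z)[:,:2].round(1)
print("lip outer",f([(49,549),(306,579)],52).tolist(),"lip edge",f([(57,485),(317,514)],52).tolist(),"rim",f([(84,178),(364,213)],45).tolist(),"post",f([(234,136)],76.5).tolist())
im=cv2.imread("pics/top0.png"); m=cam("top"); k=(im.max(2)<60).astype(np.uint8)
_,L=cv2.connectedComponents(cv2.morphologyEx(k,cv2.MORPH_OPEN,np.ones((3,3)))); ys,xs=np.nonzero(L==L[240,440])
r=cv2.minAreaRect(px2w(m,np.c_[xs,ys],50)[:,:2].astype(np.float32)); print("tray",r)
im,m=load("wcov"); print("coupling",px2w(m,[(441,126)],24))
E
```

```text
sound (array([408.95858765, 244.29470825]), (106.11612701416016, 72.74362182617188), -4.6520538330078125, 7486.279167958768)
lip outer [[508.2, 33.8], [496.4, -58.7]] lip edge [[532.5, 29.7], [521.5, -62.1]] rim [[637.0, 16.9], [625.6, -75.9]] post [[649.1, -32.3]]
tray ((447.5546569824219, -298.9510803222656), (235.3134002685547, 196.38973999023438), 1.7481602430343628)
coupling [[558.58148635 151.80196098  24.        ]]
```

The coupling sits only about 75 mm from the chipped cover's rib, and the open fingers reach 65 mm. So I'll grip the chipped cover with a 12 mm offset away from the coupling.

```bash
python3 - <<'E'
from h import *
pick([492.8,379.7],np.deg2rad(12.9)); print(get_obs()["opening"])
drop([387,-299],0,15)
a=np.deg2rad(-4.8); xy=np.array([560.8,226.9])+12*np.array([-np.sin(a),np.cos(a)])
pick(xy,a,N=40); print(get_obs()["opening"])
drop([500,-299],0,15)
shot("top","top1")
# box again with the camera turned round
move_ptp([605,-30,200],down(np.pi)); b,_=shot("wrist","wbox2"); print(get_obs()["t"])
t=cv2.imread("pics/top1.png")[120:300,180:500]
b=cv2.resize(b[0:240,200:440],None,fx=2.4,fy=2.4,interpolation=cv2.INTER_CUBIC)
cv2.imwrite("pics/c2.png",b); cv2.imwrite("pics/c3.png",cv2.resize(t,None,fx=2,fy=2))
E
```

```text
grip 11.880154133201332 39.99999940395355 9.4917
11.397015611808403
F [-0.3 -0.7 -1.1]
t 15.3917
grip 12.183312087848872 40.00001907348633 19.7167
12.023286802895969
F [-1.  -0.5 -0. ]
t 25.1333
26.3583
```

View pics/c2.png

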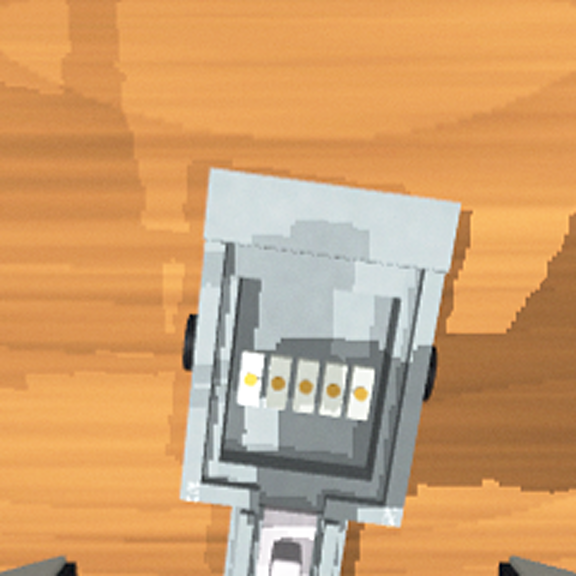

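View pics/c3.png

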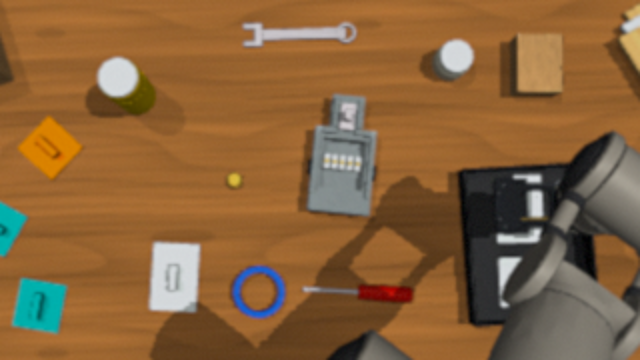

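c3 shows both rejects lying in the tray, everything else unmoved and the sound cover alone. c2 gives the reversed view of the box: lip outer corners (211,168) and (461,204), lip edge from (204,241) to (446,270), and rim corners (181,500) and (400,527). Next I'll average out the camera mount error and shoot the sound cover from the opposite yaw.

```bash
python3 - <<'E'
from h import *
_,m=load("wbox2"); f=lambda p,z: px2w(m,np.array(p)/2.4+[200-.3,-.3],z)[:,:2].round(1)
print("lip outer",f([(461,204),(211,168)],52).tolist(),"lip edge",f([(446,270),(204,241)],52).tolist(),"rim",f([(400,527),(181,500)],45).tolist())
move_ptp([400,244,180],down(0)); im,m=shot("wrist","wsnd2"); print(get_obs()["t"])
for s in((310,150),(330,200)): print(plate(im,m,s,smax=70))
E
```

```text
lip outer [[508.7, 34.4], [496.1, -58.4]] lip edge [[532.4, 30.1], [521.7, -61.7]] rim [[637.4, 17.4], [625.4, -75.1]]
29.5
(array([409.1270752 , 244.55331421]), (106.04706573486328, 72.7688980102539), -4.667381286621094, 7497.207453299081)
(array([409.1270752 , 244.55331421]), (106.04706573486328, 72.7688980102539), -4.667381286621094, 7497.207453299081)
```

Both views agree to within 0.5 mm. The pocket centre is about (568.8, -21.1), the box yaw is -7.45°, and the post is at local x ≈ 81. Now I'll pick the sound cover, gripping a bit higher so the fingers clear the rims, and go to the pre-insertion pose.

```bash
cat >> h.py <<'E'
O=np.array([568.8,-21.1,0]); BY=np.deg2rad(-7.45)
RB=np.array([[np.cos(BY),-np.sin(BY),0],[np.sin(BY),np.cos(BY),0],[0,0,1]]); GZ=12.
def cpose(t,xl,zl,s=0.,up=0.):
    """TCP pose with the low end's lower edge at local (xl,zl), tilt t deg, drawn back s along the plate, lifted up"""
    t=np.deg2rad(t); ex=np.array([np.cos(t),0,np.sin(t)]); ez=np.array([-np.sin(t),0,np.cos(t)])
    p=np.array([xl,0,zl+up])+ex*(52.5+s)+ez*GZ
    return O+RB@p, RB@np.c_[ex,[0,1,0],ez]@np.diag([1,-1,-1.])
def F():
    o=get_obs(); print(round(o["t"],2),"F",o["ft_force"].round(1),"M",o["wrist_torque"].round(2),"open",round(o["opening"],1)); return o["ft_force"]
E
python3 - <<'E'
from h import *
xy=[409.05,244.4]; move_ptp([*xy,120],down(np.deg2rad(-4.66))); move_straight([*xy,GZ],rate=150); grasp(50); F()
move_straight([*xy,120],rate=200); F()
p,R=cpose(16,-51.8,36.6,16,60); move_ptp(p,R); F()
p,R=cpose(16,-51.8,36.6,16,12); move_straight(p,rate=120); F()
im,_=shot("scene","sc1"); cv2.imwrite("pics/c4.png",cv2.resize(im[130:290,180:360],None,fx=3.4,fy=3.4))
E
```

```text
31.93 F [ 1.4  0.1 -0.5] M [-0.06  0.01 -0.01] open 11.7
32.62 F [-1.3 -0.5 -2.7] M [0.05 0.06 0.09] open 11.9
33.82 F [-0.6  0.2 -1.1] M [0.06 0.25 0.04] open 11.6
34.37 F [-0.5  0.3 -1. ] M [ 0.06  0.23 -0.01] open 11.4
```

View pics/c4.png

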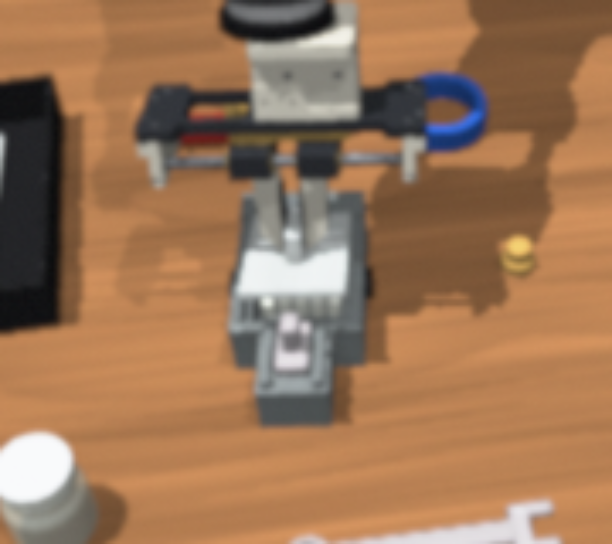

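The scene crop shows the cover held tilted over the pocket and centred between the side rims, with the far end short of the post at (293,335). I'll insert it with force monitoring.

```bash
python3 - <<'E'
from h import *
def go(*a,rate=50,lim=12):
    p,R=cpose(*a); move_straight(p,rate=rate,ori=R); f=F(); err=get_obs()["tcp_pos"]-p
    if np.abs(err).max()>1: print("err",err.round(2))
    if np.linalg.norm(f)>lim: print("STOP at",a); raise SystemExit
go(16,-51.8,36.6,16,0)
go(16,-51.8,36.6,8,0)
go(16,-51.8,36.6,0,0)
for t in(12,8,4,2): go(t,-51.8,36.6,rate=30)
E
```

```text
34.81 F [ 0.1 -0.4  0.1] M [0.08 0.22 0.03] open 11.5
35.12 F [ 0.6  0.3 -1.9] M [0.04 0.27 0.02] open 11.8
35.42 F [ 0.1  0.3 -1. ] M [0.11 0.2  0.  ] open 11.2
35.7 F [-0.2  0.6 -1.2] M [-0.01  0.23 -0.03] open 11.6
35.98 F [ 0.  -0.2 -0.6] M [ 0.09  0.22 -0.06] open 11.6
36.25 F [ 0.3 -0.3 -0.4] M [0.08 0.1  0.01] open 12.1
36.5 F [ 0.2  0.3 -1.2] M [ 0.07  0.09 -0.03] open 11.8
```

```bash
python3 - <<'E'
from h import *
for a in((0,-51.8,36.4),(0,-51.8,36.0)):
    p,R=cpose(*a); move_straight(p,rate=15,ori=R); F()
gripper_open(); F(); move_straight(p+[0,0,90],rate=200)
move_ptp([570,-30,200],down(0)); im,m=shot("wrist","wbox3"); F()
cv2.imwrite("pics/c5.png",cv2.resize(im[55:265,240:385],None,fx=2.85,fy=2.85,interpolation=cv2.INTER_CUBIC))
E
```

```text
36.79 F [ 0.3  0.2 -1.4] M [ 0.03  0.02 -0.01] open 11.7
37.04 F [ 0.2 -0.2 -1.3] M [ 0.01  0.01 -0.02] open 11.8
38.37 F [ 1.  -0.3 -0.3] M [-0.01  0.05 -0.  ] open 91.8
39.38 F [-0.8 -0.3  0. ] M [ 0.02  0.   -0.04] open 92.2
```

View pics/c5.png

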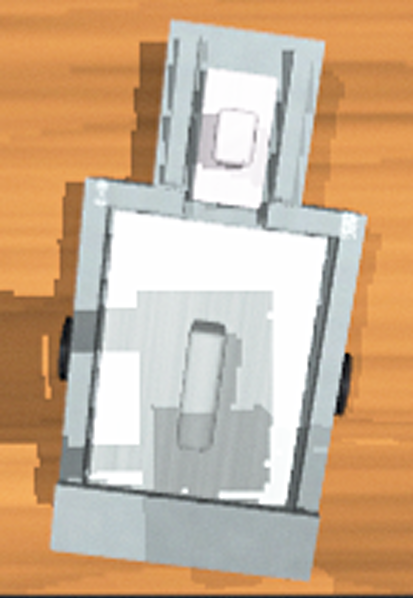

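The cover lies flat in the pocket with its near end under the lip. The post top is at (236,137). Now the bolt.

```bash
python3 - <<'E'
from h import *
P=lambda x,z: O+RB@np.array([x,-.3,z]); R=down(BY)
move_ptp(P(81,110),R); move_straight(P(81,54),rate=120); grasp(40); F()
for d in [10,16]+list(np.arange(18,28,1.)):
    move_straight(P(81-d,54),rate=40); f=RB.T@get_obs()["ft_force"]; o=get_obs(); print(d,f.round(1),round((RB.T@(o["tcp_pos"]-O))[0],2))
    if f[0]>12: break
gripper_open(); F(); move_straight(P(81-d,120),rate=200)
move_ptp([570,-30,200],down(0)); im,m=shot("wrist","wbox4"); F()
cv2.imwrite("pics/c6.png",cv2.resize(im[55:265,240:385],None,fx=2.85,fy=2.85,interpolation=cv2.INTER_CUBIC))
E
```

```text
41.76 F [-0.3 -2.3  0.5] M [-0.36  0.08 -0.05] open 11.4
10 [-0.8 -4.7  0.6] 70.15
16 [-0.3 -5.4  0.3] 64.5
18.0 [ 0.5 -5.1 -0.8] 62.73
19.0 [ 0.1 -4.5 -0.5] 61.89
20.0 [ 0.7 -4.9 -1.1] 60.93
21.0 [ 0.8 -4.7  0.2] 59.94
22.0 [ 1.3 -4.7 -1.7] 59.01
23.0 [ 3.9 -5.1 -3.4] 59.0
24.0 [ 8.  -5.  -6.1] 58.96
25.0 [10.8 -4.3 -8.4] 58.89
26.0 [ 13.8  -3.6 -10.6] 58.85
46.02 F [ 0.6 -0.6  0.7] M [ 0.08 -0.02 -0.01] open 91.5
47.02 F [ 0.5  0.1 -0.2] M [ 0.05  0.08 -0.03] open 91.6
```

View pics/c6.png

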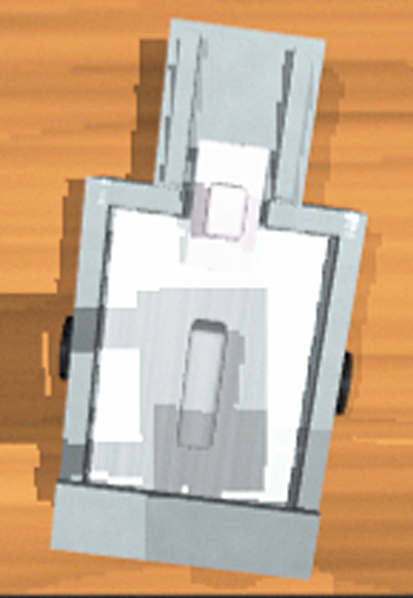

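The bolt hit its end stop after about 22 mm of travel. The picture shows it over the edge of the seated cover, with the post at (226,212).

```bash
python3 -c "
from rig import *
print(sign_off())"
```

```text
the job is handed in; nothing more can be done
None
```

I handed the job in at about 47 s: both bad covers are in the scrap tray, the sound cover lies flat in its pocket under the lip, and the bolt is fully home against its stop.

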